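# Clear the plug cutter with its ejector rod

## Robot

A 6-joint arm with a two-finger parallel gripper is mounted at the origin on the work surface. World frame = base frame: x ahead of the robot, y to its left, z up, the work surface at z = 0. Lengths are in m, angles in rad, forces in N, time in s.
With the tool pointing down it reaches from about 0.375 to 0.9 m from the base axis. Payload 3.1 kg.
Tool frame: the origin (TCP) lies at the very end of the fingers, on their centre line; the grasp point (between the pads) lies 19 mm behind it (tcp_to_grasp is the distance from the TCP to the grasp point, in m); z points along the fingers, y is the direction in which the jaws open and shut (so a half turn about z gives the same grasp; the last joint's range is limited). The gripper opens to 85 mm and grips with 20 to 120 N. Pads are 22 mm wide; open, the fingers measure 114 mm over their backs; the gripper's body (76 mm by 85 mm) begins 54 mm behind the grasp point. The pads swing forward as they close: fully open they stand 13 mm farther back than shut.
Start: joints at [-1.315, 0.527, 1.433, -0, 1.181, -0.178], TCP at [0.263, -0.567, 0.231] pointing down, gripper open.
Joint ranges: [-3.08, 3.08], [-0.75, 2.2], [0.22, 2.44], [-1.43, 4.57], [0, 2.65], [-2.85, 2.85]. Speed limits (rad/s): [2.79, 2.79, 3.14, 3.14, 3.14, 3.14].

## Interface

Orientations are given as a unit quaternion [x, y, z, w].
In Python, from station import sense, snapshot, camera_info, sign_off, tcp_to_grasp gives the robot as it stands.
- The arm moves only by the shell command python3 -m inch 'ROWS' [FORCE]. ROWS is JSON, a list of rows, each a list of 3 entries, a list of its own where there are three numbers: the closure, from -1 (fully open) to 1 (shut), so that 0 is half open, then the shift along the tool's x, y, z normalised to -1 to 1, where 1 is 10 cm, then the turn, a rotation vector about the tool's x, y, z normalised to -1 to 1, where 1 is 360 degrees. In form: [[jaw, [dx, dy, dz], [ax, ay, az]], ...]. A call has 1 to 20 rows; each row is the pose to reach, as a shift and turn from the pose commanded when the call began, along the tool's axes at that moment, turning the shorter way round; what a row does not reach only later rows make up. A row lasts 1/10 s, in which the tool goes at most 50 mm and 8.59 degrees, less where a joint would pass 70% of its speed; a pose out of reach is approached as far as the arm can. A call with a number of a shift or a turn outside -1 to 1 is refused whole. A call with a gripper value outside its range is refused whole. The fingers move at their own pace and stop on an object; FORCE is the grip in N (left out, the last holds). Time passes only in rows, so rows that repeat a pose let the fingers close. It gives the time, the measured TCP pose, the force and the opening at its end, in the units of the state.
- sense(): the state, without advancing time (a new reading comes with each control period).
- snapshot(name): name is "side" or "top"; returns (picture, depth): 384x512x3 uint8, blue, green, red; 384x512 float32, m along the optical axis (not along the pixel's ray), 0 where there is no reading.
- camera_info(name): a dict with "K" (3x3 intrinsics, pixels), "origin" and "orientation" of the camera in the world. Camera axes: x right, y down, z forward; pixel columns grow to the right and rows downward; lengths in m; the calibration is good to about 2 mm. A picture is of the moment at which its call begins. camera_info takes no time and is no camera call.
- sign_off(): hands the job in, once; it reports no verdict.
The state is a dict: "t": time; "q": joint angles; "qd": joint speeds; "tau": joint torques, N m; "tcp_pos": TCP position; "tool_rot": TCP orientation; "force": force on the tool from outside, world axes, zero at the start; "ft_torque": the same for the moment, N m; "finger_gap": opening from 0.0 (shut) to 1.0 (fully open).
Only numpy, scipy, OpenCV 4.12 (cv2) and the standard library are available. Lean on these libraries where they do the work, as an engineer would, in place of code of your own. Each camera call takes 0.05 s, during which the arm holds its last target.

## Task

Push the cork plug out of the plug cutter with the ejector rod: take the rod off its rest by the middle of its bare shaft and feed it about 6 cm into the brass mouth, let go and leave it sitting in the bore, then take it by the orange handle and push it fully home until its brass collar presses firmly on the mouth ring. Push gently, never jamming or ramming it (the cutter must not take more than about 3 kg of push), leave the rod in with the gripper clear of it, and do not disturb the jars and the bottle.

Things in the scene. Friction and masses are not known exactly. Their poses are not given: they have to be found in the camera images.
- mouth (a point): Centre of the outer face of the brass mouth ring (44 mm across) of the plug cutter, a level fixed steel tube, axis 75 mm above the bench. x axis points level into the bore, z up. A lead-in cone narrows from 22 to 16 mm in the first 12 mm; then the bore is 16 mm wide (rod 14 mm) to 160 mm deep, ending in an open white gutter for the plug. In front of the mouth is free space.
- mouth_ring: The brass ring itself, 6 mm thick, rigid seat of the rod's collar; fixed to the cutter; origin and axes as point mouth.
- cutter: The plug cutter in its blue holder, fixed to the bench; origin on the bench right under point mouth, same axes, x into the bore; 245 mm long, 90 mm wide, 97 mm high; its base plate starts 10 mm behind the mouth.
- core (a joint): How far the cork plug (40 mm long, 15 mm across) has slid in the bore, m: its near face is 125 mm + this inside the mouth. Starts at 0 to 0.02. Tight: slides under a steady push of about 5 N (a little more when faster), stays where left. With the rod home it is at 0.045, wholly out in the gutter.
- rod: The ejector rod: 14 mm steel shaft, brass collar, orange handle; 240 mm long, about 160 g, loose. Lies level in two V supports (10 mm wide, centred 75 mm towards the tip and 45 mm towards the handle from the balance point) of a fixed white rest with a 12 mm base plate; axis 55 mm above the bench. Origin at the balance point, x along the rod to the tip.
- rod_mid (a point): Balance point on the rod's axis, on the bare 14 mm shaft between the two supports: grip here, from above. x axis along the rod towards the tip (the rod may have rolled about it).
- rod_tip (a point): Centre of the rod's chamfered tip, 110 mm from the balance point; it goes in first.
- rod_collar (a point): Centre of the front face (towards the tip) of the rod's brass collar, 36 mm across and 8 mm thick, 170 mm behind the tip and 60 mm behind the balance point. Home means that this face meets the mouth ring.
- rod_handle (a point): Middle of the orange handle, 16 mm thick and 62 mm long, just behind the collar; 99 mm behind the balance point. While the rod sits only partway in the bore its free end hangs about 3 degrees down (handle some 9 mm low); pushed so, or with a hard grip off the bore's axis, it wedges: lift it level first.
- jar_a_c (a point): Bystander: culture jar with white lid, 66 mm across, 101 mm high; point 50 mm up its axis.
- jar_b_c (a point): Bystander: second culture jar, same sizes.
- bottle_c (a point): Bystander: white bottle with black cap, 68 mm across, 120 mm high; point 60 mm up its axis.
There are look-alikes about, which are no part of the job. There is more than one size of the rod; the job needs the middle-sized.

How it is judged:
By the outcome, as a careful person would: the job done as asked, in the order asked, and still so for the second after the job is handed in, with the robot touching nothing.
It also fails if it takes over 72 s, if anything falls off the work surface, if the arm or the gripper's body presses on something with over 40 N, if the wrist force passes 120 N, or if a joint passes its speed limit or range.

## Working session

There is one attempt and no reset: what is moved stays moved. The work goes in short steps, Python scripts to look and compute and a shell command to move; the robot and the scene stay as the last step left them, time stands still between calls to the robot, and variables do not carry over. Pictures are saved under pics/ and viewed, and the job is handed in when it is done.

```bash
ls; mkdir -p pics; python3 - <<'E'
from station import *
import cv2,numpy as np
s=sense();print({k:np.round(v,3).tolist() for k,v in s.items()}, tcp_to_grasp)
for n in("side","top"):
    p,d=snapshot(n);cv2.imwrite(f"pics/{n}0.png",p);np.save(f"pics/{n}0.npy",d)
    c=camera_info(n);print(n,{k:np.round(v,4).tolist() for k,v in c.items()})
E
```

```text
pics
{'t': 0.0, 'q': [-1.314, 0.528, 1.434, -0.0, 1.181, -0.178], 'qd': [-0.002, -0.0, 0.0, 0.0, -0.0, -0.002], 'tau': [-0.004, -44.236, -17.803, -0.0, 0.008, -0.0], 'tcp_pos': [0.263, -0.566, 0.23], 'tool_rot': [0.976, 0.216, -0.0, -0.001], 'force': [-0.691, 0.429, 0.571], 'ft_torque': [0.019, -0.019, 0.008], 'finger_gap': 1.001} 0.0187
side {'K': [[415.7051, 0.0, 256.7366], [0.0, 415.7051, 193.8415], [0.0, 0.0, 1.0]], 'origin': [0.2337, 0.8024, 0.7224], 'orientation': [-0.148, 0.8816, -0.4417, 0.0759]}
top {'K': [[473.7038, 0.0, 253.7861], [0.0, 473.7038, 193.6832], [0.0, 0.0, 1.0]], 'origin': [0.4181, -0.0183, 1.3825], 'orientation': [0.71, -0.7027, 0.0234, -0.0386]}
```

View pics/top0.png

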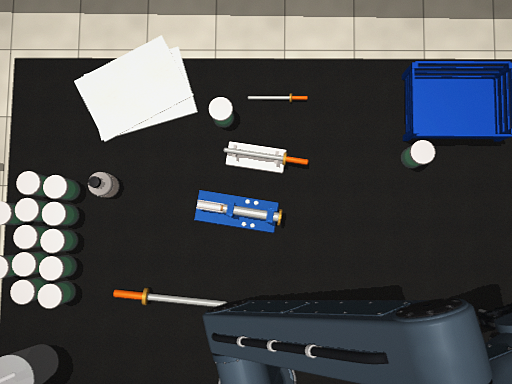

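View pics/side0.png

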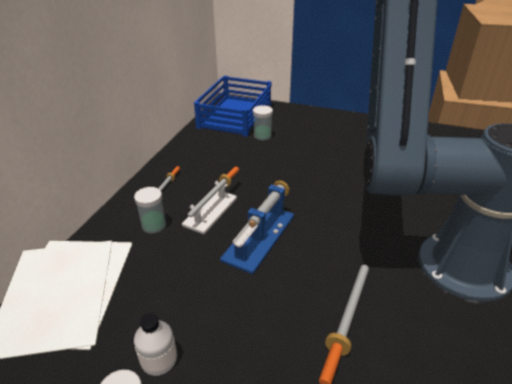

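```bash
cat > h.py <<'E'
import cv2,numpy as np
from scipy.spatial.transform import Rotation as R
from station import *
def ray(n,uv):
    c=camera_info(n);K=np.array(c["K"]);r=R.from_quat(c["orientation"])
    d=r.apply(np.linalg.solve(K,[uv[0],uv[1],1.]));return np.array(c["origin"]),d
def onz(n,uv,z):
    o,d=ray(n,uv);return o+d*(z-o[2])/d[2]
def proj(n,p):
    c=camera_info(n);v=R.from_quat(c["orientation"]).inv().apply(np.array(p)-c["origin"]);v=np.array(c["K"])@v;return v[:2]/v[2]
def tri(a,b):
    o1,d1=ray("top",a);o2,d2=ray("side",b)
    A=np.stack([d1,-d2],1);t=np.linalg.lstsq(A,o2-o1,rcond=None)[0]
    p,q=o1+d1*t[0],o2+d2*t[1];return (p+q)/2,np.linalg.norm(p-q)
def crop(img,x0,y0,x1,y1,s,f):
    cv2.imwrite(f,cv2.resize(img[y0:y1,x0:x1],None,fx=s,fy=s,interpolation=cv2.INTER_CUBIC))
E
python3 - <<'E'
from h import *
t=cv2.imread("pics/top0.png");s=cv2.imread("pics/side0.png")
crop(t,185,80,325,240,5,"pics/tc0.png") if 0 else crop(t,190,135,320,240,6,"pics/tc0.png")
crop(s,170,150,310,275,5,"pics/sc0.png")
for uv in [(267,156),(223,150),(280,98),(170,298),(278,217),(220,110),(423,153),(97,182)]: print(uv,onz("top",uv,.055).round(3))
E
```

```text
(267, 156) [ 0.642 -0.025  0.055]
(223, 150) [0.658 0.1   0.055]
(280, 98) [ 0.81  -0.061  0.055]
(170, 298) [0.242 0.24  0.055]
(278, 217) [ 0.47  -0.058  0.055]
(220, 110) [0.774 0.11  0.055]
(423, 153) [ 0.654 -0.464  0.055]
(97, 182) [0.564 0.457 0.055]
```

View pics/tc0.png

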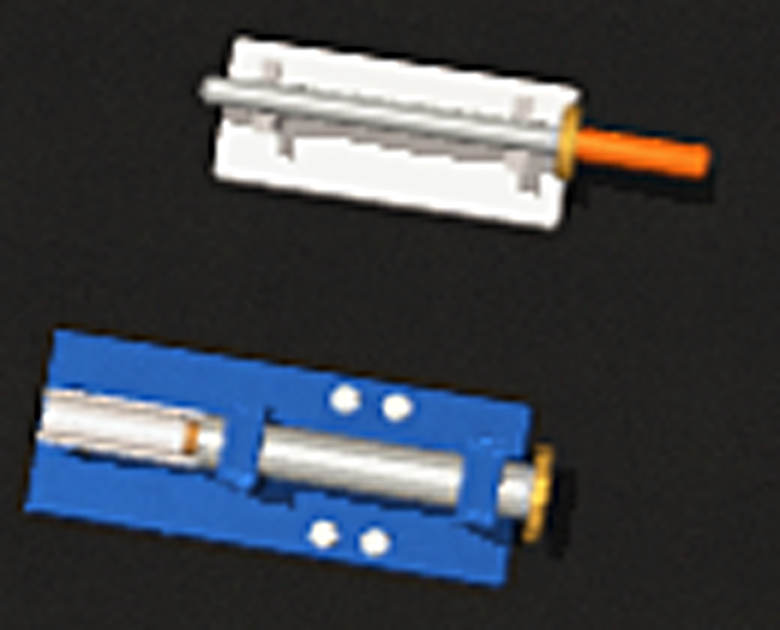

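View pics/sc0.png

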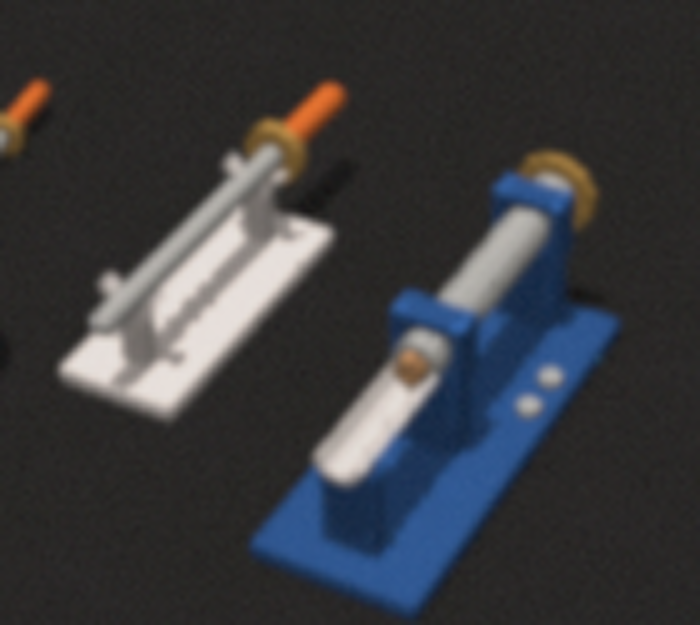

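```bash
cat >> h.py <<'E'
def cloud(n,d):
    c=camera_info(n);K=np.array(c["K"]);v,u=np.mgrid[:d.shape[0],:d.shape[1]]
    P=np.stack([(u-K[0,2])/K[0,0]*d,(v-K[1,2])/K[1,1]*d,d],-1)
    return R.from_quat(c["orientation"]).apply(P.reshape(-1,3)).reshape(P.shape)+c["origin"]
def orange(i):
    h=cv2.cvtColor(i,cv2.COLOR_BGR2HSV);return (h[...,0]>4)&(h[...,0]<14)&(h[...,1]>200)&(h[...,2]>120)
def brass(i):
    h=cv2.cvtColor(i,cv2.COLOR_BGR2HSV);return (h[...,0]>=14)&(h[...,0]<28)&(h[...,1]>110)&(h[...,2]>80)
def blobs(m,mn=6):
    n,l,s,c=cv2.connectedComponentsWithStats(m.astype(np.uint8),connectivity=8)
    return [(c[i],s[i],l==i) for i in range(1,n) if s[i,4]>=mn]
E
python3 - <<'E'
from h import *
np.set_printoptions(precision=4,suppress=True)
for n in("top","side"):
    i=cv2.imread(f"pics/{n}0.png");d=np.load(f"pics/{n}0.npy");P=cloud(n,d)
    print(n,"table z",np.median(P[170:180,330:345,2]) if n=="top" else "")
    for nm,f in(("or",orange),("br",brass)):
        for c,s,m in blobs(f(i)):
            q=P[m];print(nm,c,s[:4].tolist(),s[4],"mean",q.mean(0),"z",q[:,2].min(),q[:,2].max(), "x",q[:,0].min(),q[:,0].max(),"y",q[:,1].min(),q[:,1].max())
    # rod shaft by height in rest region
    m=(P[...,2]>.054)&(P[...,2]<.07)&(P[...,0]>.58)&(P[...,0]<.7)&(P[...,1]<.12)&(P[...,1]>-.2)
    q=P[m];a=np.polyfit(q[:,1],q[:,0],1);print("rod x(y)",a,len(q),"res",np.std(q[:,0]-np.polyval(a,q[:,1])),"y",q[:,1].min(),q[:,1].max(),"z",q[:,2].max())
    m=(P[...,2]>.085)&(P[...,2]<.096)&(P[...,0]>.42)&(P[...,0]<.52)&(P[...,1]<.06)&(P[...,1]>-.045)
    q=P[m];a=np.polyfit(q[:,1],q[:,0],1);print("tube",a,len(q),np.std(q[:,0]-np.polyval(a,q[:,1])),q[:,2].max())
for uv in [(190+203/6,135+90/6),(190+710/6,135+163/6)]: print("rod end",onz("top",uv,.055))
E
```

```text
top table z 0.000625615891919451
or [300.0476  97.381 ] [292, 96, 16, 4] 42 mean [ 0.8229 -0.121   0.0193] z -0.002515934608996462 0.027902546880423484 x 0.8169311766366634 0.8328727203676135 y -0.14331001865209395 -0.09699803822694059
or [297.125 160.05 ] [286, 156, 22, 9] 80 mean [ 0.6304 -0.1102  0.0603] z -0.001082867505933116 0.06861528222132485 x 0.6193014139536864 0.6428932288796052 y -0.14346472240400063 -0.07875774603895244
or [126.9114 293.8608] [113, 290, 30, 10] 158 mean [0.2496 0.3657 0.0359] z 0.026368574367912512 0.04703768513986328 x 0.23564252799278368 0.26038625605634647 y 0.32019616560805225 0.4046333362028903
br [290.1905  96.8095] [289, 93, 3, 9] 21 mean [ 0.824  -0.092   0.0207] z 0.00022637135428871247 0.029550085845138296 x 0.8119246365665762 0.835716025840509 y -0.09554526673966722 -0.08805222268996636
br [299.5  97. ] [293, 97, 14, 1] 14 mean [ 0.8233 -0.1192  0.0218] z 0.015604660921883173 0.029457809772560406 x 0.8211089914206896 0.8251006921692932 y -0.13801334537040152 -0.10001583058987212
br [289.8028 158.9859] [282, 153, 25, 12] 71 mean [ 0.6329 -0.089
[... 2279 characters left out ...]
218039989723786 y -0.19763193316564476 -0.05083308054498403
br [251.8421 223.1579] [250, 221, 5, 5] 19 mean [0.4907 0.1034 0.08  ] z 0.07384642293520083 0.08561821440078488 x 0.4858457171145738 0.4959036664576674 y 0.10007625217649052 0.10607817905943906
br [338.3938 341.85  ] [325, 332, 26, 24] 320 mean [0.2414 0.3253 0.0409] z -0.0003388120728831101 0.72244943881709 x 0.2178329084540222 0.2658976890839646 y 0.27744553866889465 0.8024294672868989
rod x(y) [0.1455 0.6427] 400 res 0.006732490720405926 y -0.13641811904087398 0.10221735552354605 z 0.06978759147384561
tube [0.1552 0.4759] 242 0.00899672098743981 0.09587905320685541
rod end [0.6584 0.0974 0.055 ]
rod end [ 0.6255 -0.1421  0.055 ]
```

```bash
cat >> h.py <<'E'
def plan(tcp,yaw,pitch=0,pose=None):
    """tcp target, yaw deg of tool x from world x, pitch deg about tool y; prints shift (units of 10cm) and turn (units of 360deg)"""
    s=sense();p0=np.array(s["tcp_pos"]);r0=R.from_quat(s["tool_rot"])
    c,sn=np.cos(np.radians(yaw)),np.sin(np.radians(yaw))
    rt=R.from_matrix(np.array([[c,sn,0],[sn,-c,0],[0,0,-1]]))*R.from_euler('y',pitch,degrees=True)
    d=r0.inv().apply(np.array(tcp)-p0)/.1;w=(r0.inv()*rt).as_rotvec()/(2*np.pi)
    print("t",round(s["t"],2),"tcp",p0.round(4),"shift",d.round(3),"turn",w.round(4),"gap",round(s["finger_gap"],3),"F",np.round(s["force"],1))
E
python3 - <<'E'
from h import *
np.set_printoptions(precision=4,suppress=True)
for n in("top","side"):
    i=cv2.imread(f"pics/{n}0.png");d=np.load(f"pics/{n}0.npy");P=cloud(n,d)
    h=cv2.cvtColor(i,cv2.COLOR_BGR2HSV)
    m=(h[...,0]>100)&(h[...,0]<120)&(h[...,1]>150)&(P[...,0]>.35)&(P[...,0]<.6)&(P[...,1]>-.15)&(P[...,1]<.25)&(P[...,2]<.03)&(P[...,2]>.003)
    q=P[m];print(n,len(q),np.median(q[:,2]),cv2.minAreaRect(q[:,:2].astype(np.float32)*1000))
    m=(P[...,2]>.084)&(P[...,2]<.102)&(P[...,0]>.42)&(P[...,0]<.53)&(P[...,1]<.09)&(P[...,1]>-.075)
    q=P[m];
    m=(h[...,1]<60)&(h[...,2]>110)&(P[...,0]>.56)&(P[...,0]<.74)&(P[...,1]>-.12)&(P[...,1]<.15)&(P[...,2]>.006)&(P[...,2]<.018)
    q=P[m];print(" rest",len(q),cv2.minAreaRect(q[:,:2].astype(np.float32)*1000))
    # ridge of tube/rod: lateral mean per slice
    a=np.radians(8.3);D=np.array([np.sin(a),np.cos(a)]);N=np.array([D[1],-D[0]])
    for nm,z0,z1,c,w,ls in(("tube",.08,.1,(.4785,0),.018,(-.04,-.02,0,.02,.04)),("rod",.052,.066,(.6445,0),.012,(-.03,-.015,0,.015,.03,.05,.09))):
        o=[]
        for l in ls:
            v=(P[...,:2]-np.array(c));L=v@D;S=v@N
            m=(abs(L-l)<.008)&(abs(S)<w)&(P[...,2]>z0)&(P[...,2]<z1);o.append((l,round(float((S[m].min()+S[m].max())/2),4),round(float(np.median(S[m])),4),round(float(P[m][:,2].max()),4)))
        print(nm,o)
plan((.643,-.0115,.23),81.8)
E
```

```text
top 1567 0.01259447711066608 ((487.9761657714844, 62.51495361328125), (235.38356018066406, 91.04673767089844), 81.46136474609375)
 rest 956 ((647.6627807617188, 8.989273071289062), (168.8126983642578, 70.77286529541016), 81.91972351074219)
tube [(-0.04, 0.0002, -0.0001, 0.0999), (-0.02, 0.0001, -0.0, 0.0973), (0, 0.0005, 0.0001, 0.0933), (0.02, 0.0007, 0.0005, 0.0922), (0.04, 0.0006, 0.0001, 0.093)]
rod [(-0.03, 0.0011, 0.0006, 0.0655), (-0.015, 0.0022, 0.0014, 0.0655), (0, 0.0021, 0.0016, 0.0646), (0.015, 0.0022, 0.0013, 0.065), (0.03, 0.0019, 0.001, 0.0655), (0.05, 0.0019, 0.0005, 0.0658), (0.09, 0.0025, 0.0015, 0.0658)]
side 1565 0.013624329173351657 ((485.5762939453125, 67.12061309814453), (233.3861846923828, 88.28429412841797), 81.03460693359375)
 rest 888 ((647.0178833007812, 11.063514709472656), (172.08238220214844, 72.94277954101562), 82.27105712890625)
tube [(-0.04, 0.0, 0.001, 0.0969), (-0.02, -0.0002, -0.0021, 0.0976), (0, -0.0032, -0.0046, 0.0913), (0.02, -0.0028, -0.0053, 0.0906), (0.04, -0.0038, -0.0044, 0.0901)]
rod [(-0.03, -0.0001, -0.0027, 0.0643), (-0.015, -0.0012, -0.0029, 0.065), (0, -0.0012, -0.0033, 0.0658), (0.015, -0.0019, -0.0034, 0.0652), (0.03, -0.0018, -0.0032, 0.0651), (0.05, -0.0017, -0.0035, 0.0653), (0.09, -0.002, -0.0036, 0.0651)]
t 0.1 tcp [ 0.2631 -0.5662  0.2304] shift [ 5.782 -3.43   0.013] turn [-0.0003 -0.0002 -0.158 ] gap 0.999 F [-0.8  0.   0.6]
```

```bash
for k in 1; do :; done
python3 -m inch '[[-1,[0.964,-0.572,0],[0,0,0]],[-1,[0.964,-0.572,0],[0,0,0]],[-1,[0.964,-0.572,0],[0,0,0]]]'
python3 -m inch '[[-1,[0.964,-0.572,0],[0,0,0]],[-1,[0.964,-0.572,0],[0,0,0]],[-1,[0.964,-0.572,0],[0,0,0]]]'
python3 -m inch '[[-1,[0.964,-0.572,0],[0,0,0]],[-1,[0.964,-0.572,0],[0,0,0]],[-1,[0.964,-0.572,0],[0,0,0]]]'
python3 -m inch '[[-1,[0.964,-0.572,0],[0,0,0]],[-1,[0.964,-0.572,0],[0,0,0]],[-1,[0.964,-0.572,0],[0,0,0]]]'
python3 -m inch '[[-1,[0.964,-0.572,0],[0,0,0]],[-1,[0.964,-0.572,0],[0,0,0]],[-1,[0.964,-0.572,0],[0,0,0]]]'
python3 -m inch '[[-0.2,[0.96,-0.57,0],[0,0,-0.158]],[-0.2,[0.96,-0.57,0],[0,0,-0.158]],[-0.2,[0.96,-0.57,0],[0,0,-0.158]],[-0.2,[0.96,-0.57,0],[0,0,-0.158]],[-0.2,[0.96,-0.57,0],[0,0,-0.158]],[-0.2,[0.96,-0.57,0],[0,0,-0.158]],[-0.2,[0.96,-0.57,0],[0,0,-0.158]],[-0.2,[0.96,-0.57,0],[0,0,-0.158]],[-0.2,[0.96,-0.57,0],[0,0,-0.158]]]'
python3 -c "
from h import *
plan((.6433,-.0115,.15),81.8)
p,d=snapshot('top');cv2.imwrite('pics/t1.png',p)
p,d=snapshot('side');cv2.imwrite('pics/s1.png',p);crop(p,130,80,330,230,4,'pics/s1c.png')"
```

```text
t: 0.4
tcp_pos: [0.3281, -0.4691, 0.2305]
tool_rot: [0.976, 0.217, 0.0, -0.003]
force: [-0.9, -0.3, -0.3]
finger_gap: 0.999
t: 0.7
tcp_pos: [0.3913, -0.3774, 0.2309]
tool_rot: [0.976, 0.218, -0.0, -0.002]
force: [-1.0, -0.9, -0.2]
finger_gap: 1.001
t: 1.0
tcp_pos: [0.4547, -0.2861, 0.2311]
tool_rot: [0.976, 0.218, 0.0, -0.001]
force: [-0.4, -0.5, 0.9]
finger_gap: 0.999
t: 1.3
tcp_pos: [0.5184, -0.1944, 0.2312]
tool_rot: [0.976, 0.217, 0.0, -0.0]
force: [-0.4, -0.6, -0.6]
finger_gap: 1.002
t: 1.6
tcp_pos: [0.5821, -0.1023, 0.2312]
tool_rot: [0.976, 0.217, 0.001, 0.0]
force: [-0.2, -0.4, -0.7]
finger_gap: 1.005
t: 2.5
tcp_pos: [0.6429, -0.0138, 0.2311]
tool_rot: [0.757, 0.653, -0.0, 0.0]
force: [1.1, -0.2, 0.3]
finger_gap: 0.599
t 2.5 tcp [ 0.6429 -0.0138  0.2311] shift [0.024 0.    0.811] turn [-0.0001  0.0001 -0.0005] gap 0.599 F [ 1.1 -0.2  0.3]
```

```bash

python3 -m inch '[[-0.2,[0.02,0,0.4],[0,0,0]],[-0.2,[0.02,0,0.8],[0,0,0]],[-0.2,[0.02,0,0.8],[0,0,0]],[-0.2,[0.02,0,0.8],[0,0,0]]]'
python3 -c "
from h import *
plan((.6433,-.0115,.036),81.8)
p,d=snapshot('top');cv2.imwrite('pics/t1.png',p);crop(p,190,100,320,200,5,'pics/t1c.png')
p,d=snapshot('side');cv2.imwrite('pics/s1.png',p);crop(p,150,100,290,240,5,'pics/s1c.png')"
```

```text
t: 3.0
tcp_pos: [0.6432, -0.0104, 0.1512]
tool_rot: [0.756, 0.654, -0.0, -0.0]
force: [0.9, 0.2, 0.0]
finger_gap: 0.598
t 3.0 tcp [ 0.6432 -0.0104  0.1512] shift [-0.01   0.004  1.152] turn [-0.0002  0.     -0.0001] gap 0.598 F [0.9 0.2 0. ]
```

View pics/s1c.png

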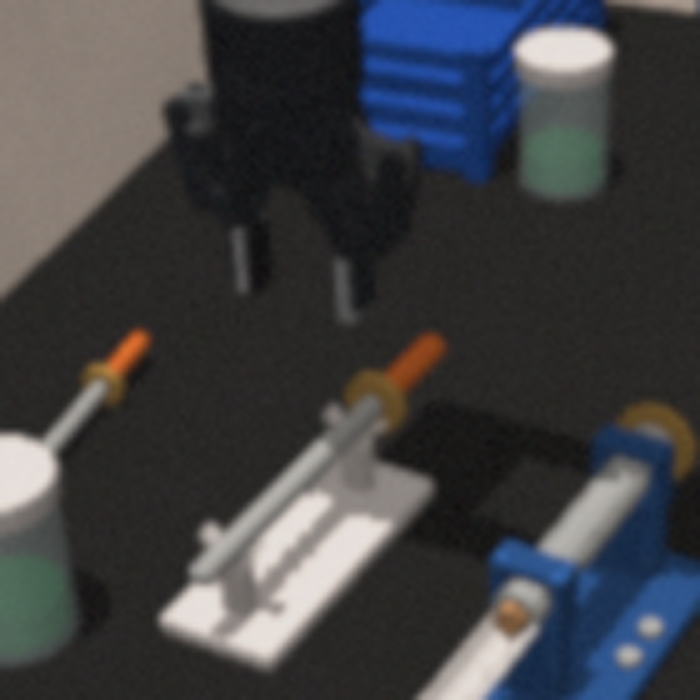

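View pics/t1c.png

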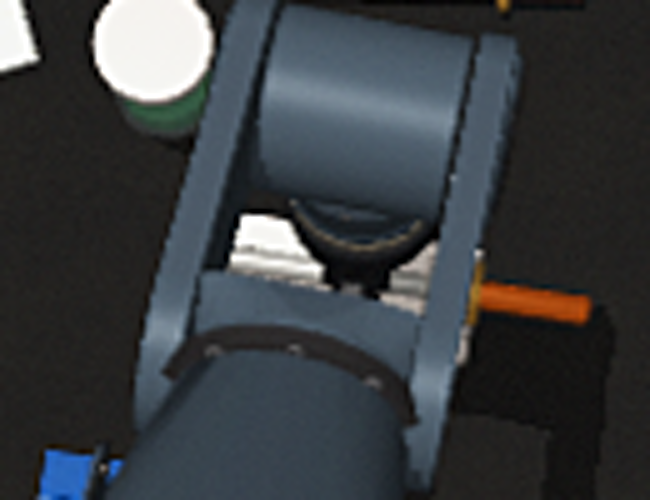

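```bash

python3 -m inch '[[-0.2,[0,0,0.3],[0,0,0]],[-0.2,[0,0,0.6],[0,0,0]],[-0.2,[-0.01,0,0.9],[0,0,0]],[-0.2,[-0.01,0,0.9],[0,0,0]]]'
python3 -m inch '[[-0.2,[0,0,0.1],[0,0,0]],[-0.2,[0,0,0.25],[0,0,0]],[-0.2,[0,0,0.25],[0,0,0]]]'
python3 -c "
from h import *
plan((.6433,-.0115,.036),81.8)
p,d=snapshot('side');cv2.imwrite('pics/s2.png',p);crop(p,150,100,290,240,5,'pics/s2c.png')"
```

```text
t: 3.5
tcp_pos: [0.6417, -0.0112, 0.0597]
tool_rot: [0.756, 0.655, -0.001, -0.002]
force: [-1.0, 0.4, -0.5]
finger_gap: 0.597
t: 3.8
tcp_pos: [0.6428, -0.0112, 0.0358]
tool_rot: [0.756, 0.655, -0.0, -0.0]
force: [-0.3, 0.7, -0.7]
finger_gap: 0.596
t 3.8 tcp [ 0.6428 -0.0112  0.0358] shift [-0.002  0.006 -0.002] turn [-0.0002 -0.     -0.    ] gap 0.596 F [-0.3  0.7 -0.7]
```

View pics/s2c.png

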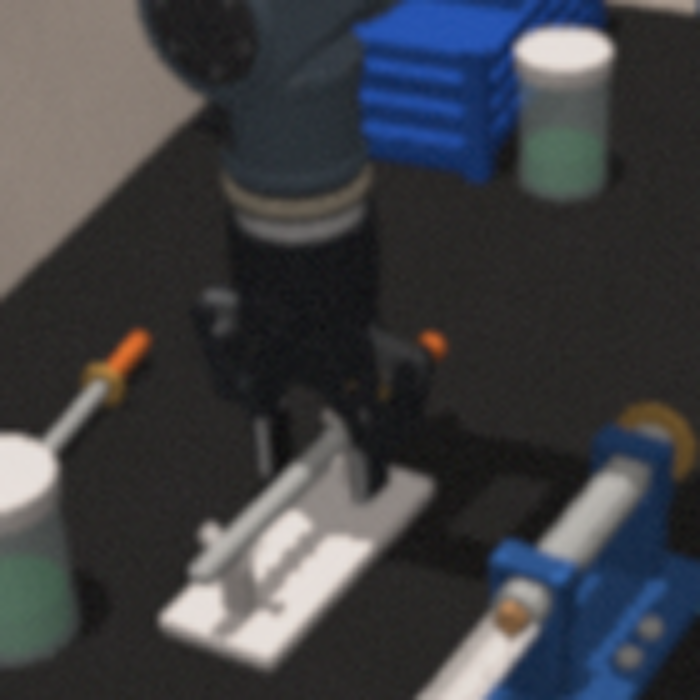

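```bash

python3 -m inch '[[0.3,[0,0,0],[0,0,0]],[0.5,[0,0,0],[0,0,0]],[0.7,[0,0,0],[0,0,0]],[1,[0,0,0],[0,0,0]],[1,[0,0,0],[0,0,0]],[1,[0,0,0],[0,0,0]],[1,[0,0,0],[0,0,0]]]' 40
python3 -m inch '[[1,[0,0,-0.1],[0,0,0]],[1,[0,0,-0.2],[0,0,0]],[1,[0,0,-0.3],[0,0,0]],[1,[0,0,-0.3],[0,0,0]]]'
python3 -c "
from h import *
plan((.6433,-.0115,.18),81.8)
p,d=snapshot('side');cv2.imwrite('pics/s3.png',p);crop(p,150,100,290,240,5,'pics/s3c.png')"
```

```text
t: 4.55
tcp_pos: [0.6443, -0.0114, 0.0371]
tool_rot: [0.756, 0.655, 0.001, 0.001]
force: [2.4, 0.0, 4.2]
finger_gap: 0.15
t: 4.95
tcp_pos: [0.6438, -0.0113, 0.068]
tool_rot: [0.756, 0.655, 0.001, 0.001]
force: [-0.5, 0.1, -1.4]
finger_gap: 0.144
t 4.95 tcp [ 0.6438 -0.0113  0.068 ] shift [-0.002 -0.003 -1.12 ] turn [ 0.0004  0.     -0.    ] gap 0.144 F [-0.5  0.1 -1.4]
```

View pics/s3c.png

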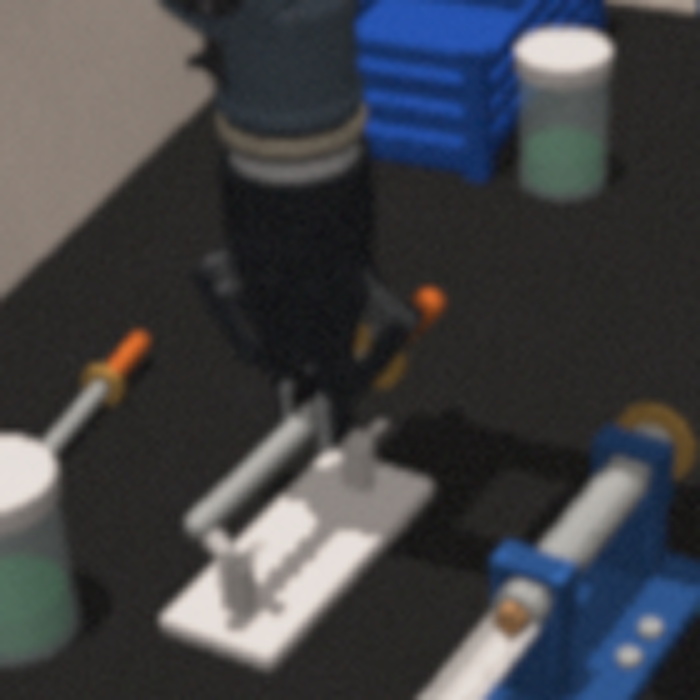

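```bash

python3 -m inch '[[1,[0,0,-0.4],[0,0,0]],[1,[0,0,-0.8],[0,0,0]],[1,[0,0,-1],[0,0,0]],[1,[0,0,-1],[0,0,0]]]'
python3 -m inch '[[1,[-0.35,-0.28,0],[0,0,0]],[1,[-0.72,-0.56,0],[0,0,0]],[1,[-0.72,-0.56,0],[0,0,0]]]'
python3 -m inch '[[1,[-0.35,-0.28,0],[0,0,0]],[1,[-0.72,-0.56,0],[0,0,0]],[1,[-0.72,-0.56,0],[0,0,0]]]'
python3 -m inch '[[1,[-0.35,-0.28,0],[0,0,0]],[1,[-0.72,-0.56,0],[0,0,0]],[1,[-0.72,-0.56,0],[0,0,0]],[1,[-0.72,-0.56,0],[0,0,0]]]'
python3 -c "
from h import *
plan((.447,-.2015,.076),81.4)"
```

```text
t: 5.4
tcp_pos: [0.6453, -0.0116, 0.1698]
tool_rot: [0.756, 0.655, 0.002, 0.003]
force: [0.9, 0.5, -2.5]
finger_gap: 0.143
t: 5.7
tcp_pos: [0.5712, -0.0765, 0.1637]
tool_rot: [0.757, 0.653, -0.003, -0.004]
force: [-0.1, 0.6, -1.8]
finger_gap: 0.149
t: 6.0
tcp_pos: [0.507, -0.1395, 0.1644]
tool_rot: [0.757, 0.653, -0.002, -0.003]
force: [0.6, 0.5, -1.5]
finger_gap: 0.145
t: 6.4
tcp_pos: [0.4458, -0.2011, 0.1655]
tool_rot: [0.757, 0.654, 0.0, -0.001]
force: [0.1, 0.2, -2.6]
finger_gap: 0.148
t 6.4 tcp [ 0.4458 -0.2011  0.1655] shift [-0.003  0.014  0.895] turn [-0.0002 -0.0002  0.0007] gap 0.148 F [ 0.1  0.2 -2.6]
```

```bash

python3 -m inch '[[1,[0,0,0.4],[0,0,0]],[1,[0,0.01,0.8],[0,0,0.001]],[1,[0,0.01,0.9],[0,0,0.001]],[1,[0,0.01,0.9],[0,0,0.001]]]'
python3 -m inch '[[1,[0,0,0.1],[0,0,0]],[1,[0,0,0.2],[0,0,0]],[1,[0,0,0.2],[0,0,0]],[1,[0,0,0.2],[0,0,0]]]'
python3 - <<'E'
from h import *
np.set_printoptions(precision=4,suppress=True)
plan((.447,-.2015,.056),81.4)
for n in("top","side"):
    p,d=snapshot(n);cv2.imwrite(f"pics/{n}4.png",p);np.save(f"pics/{n}4.npy",d)
    if n=="top": crop(p,240,170,350,260,6,"pics/t4c.png")
    else: crop(p,220,110,350,240,5,"pics/s4c.png")
E
```

```text
t: 6.8
tcp_pos: [0.4469, -0.1995, 0.0747]
tool_rot: [0.757, 0.653, -0.0, -0.002]
force: [0.6, -0.0, -0.2]
finger_gap: 0.149
t: 7.2
tcp_pos: [0.4473, -0.2014, 0.0567]
tool_rot: [0.758, 0.652, 0.0, 0.0]
force: [0.3, -0.2, -1.5]
finger_gap: 0.143
t 7.2 tcp [ 0.4473 -0.2014  0.0567] shift [-0.002 -0.002  0.007] turn [0.0001 0.0001 0.0001] gap 0.143 F [ 0.3 -0.2 -1.5]
```

View pics/t4c.png

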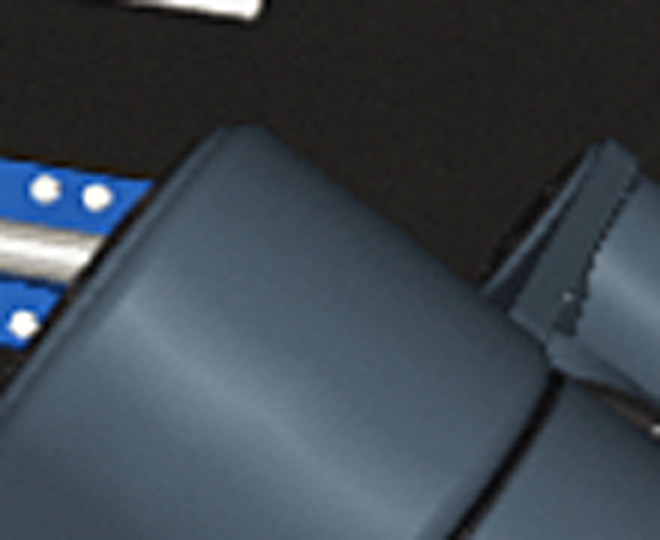

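View pics/s4c.png

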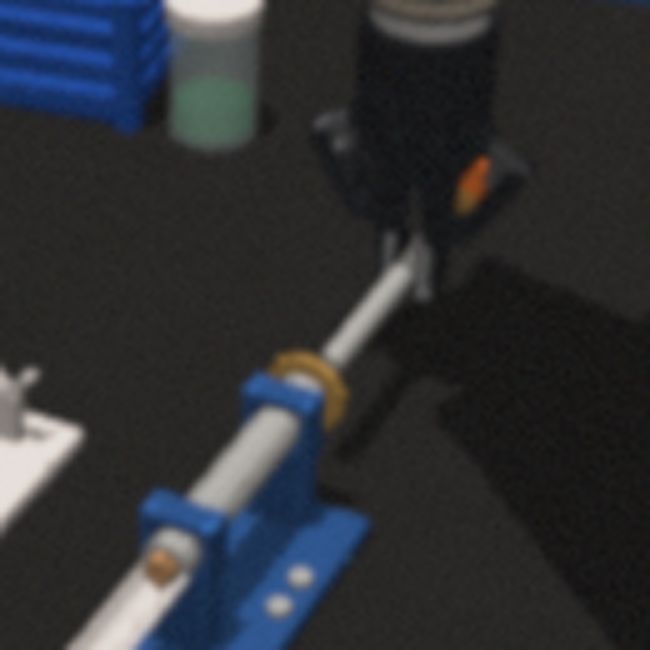

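```bash

python3 - <<'E'
from h import *
np.set_printoptions(precision=2,suppress=True)
i=cv2.imread("pics/side4.png");g=cv2.cvtColor(i,cv2.COLOR_BGR2GRAY).astype(float)
i0=cv2.imread("pics/side0.png");g0=cv2.cvtColor(i0,cv2.COLOR_BGR2GRAY).astype(float)
m=brass(i0);print("ring proj",proj("side",(.4684,-.060,.075)),"tops",[c for c,s,_ in blobs(m) if 270<c[0]<295])
print("ring proj top",proj("top",(.4684,-.060,.085)))
D=np.array([.1495,.9888,0])
def center(g,a,b,hw,th):
    # sample perpendicular profiles between image points a,b ; width centre at threshold
    a,b=np.array(a),np.array(b);t=(b-a)/np.linalg.norm(b-a);n=np.array([-t[1],t[0]]);o=[]
    for f in np.linspace(0,1,7):
        s=np.arange(-hw,hw+.01,.1);q=(a+(b-a)*f)[None]+s[:,None]*n
        v=cv2.remap(g.astype(np.float32),q[:,0].astype(np.float32)[None],q[:,1].astype(np.float32)[None],cv2.INTER_LINEAR)[0]
        k=s[v>th];o.append((k.mean(),np.ptp(k)) if len(k) else (9,0))
    return n,np.array(o)
tcp=np.array(sense()["tcp_pos"]);rm=np.array([tcp[0],tcp[1],tcp[2]+.0187])
a,b=rm+D*.035,rm+D*.095
n,o=center(g,proj("side",a),proj("side",b),6,80);print("rod in hand n",n,o.T)
M=np.array([.468,-.063,.075]);n,o=center(g0,proj("side",M+D*.035),proj("side",M+D*.10),9,95);print("tube n",n,o.T)
# px per mm sensitivities
for v in([.001*.9888,-.001*.1495,0],[0,0,.001]): print((proj("side",a+v)-proj("side",a))@n)
t0=cv2.cvtColor(cv2.imread("pics/top0.png"),cv2.COLOR_BGR2GRAY)
n,o=center(t0,proj("top",M+D*.035),proj("top",M+D*.10),8,110);print("tube top",n,o.T,(proj("top",M+[.001,0,0])-proj("top",M))@n)
r=np.array([.6433,-.0115,.055]);d=np.array([np.cos(np.radians(81.8)),np.sin(np.radians(81.8)),0])
n,o=center(g0,proj("side",r+d*-.03),proj("side",r+d*.06),5,125);print("rod0 side",o.T)
E
```

```text
ring proj [280.56 188.2 ] tops [array([282.73, 185.04])]
ring proj top [279.19 217.1 ]
rod in hand n [-0.77 -0.63] [[ 0.1   0.1   0.1   0.1   0.15 -0.    0.05]
 [ 5.6   5.6   5.6   5.6   5.7   5.6   5.7 ]]
tube n [-0.77 -0.63] [[0.5  0.65 0.65 0.55 0.65 0.55 0.55]
 [8.6  9.1  9.1  9.1  9.3  9.3  9.5 ]]
0.30823535398321794
0.17216195026665945
tube top [ 0.16 -0.99] [[9.   0.65 0.6  0.5  0.55 0.6  0.5 ]
 [0.   8.5  8.   8.2  8.3  8.2  8.4 ]] 0.35869639794164476
rod0 side [[ 2.05 -0.63 -1.05 -1.05 -1.1  -1.1  -1.1 ]
 [ 5.9   7.2   7.9   7.9   7.8   7.8   7.8 ]]
```

```bash

python3 -m inch '[[1,[0,0.014,0.005],[0,0,0]],[1,[0,0.014,0.005],[0,0,0]],[1,[0.1,0.014,0.005],[0,0,0]],[1,[0.2,0.014,0.005],[0,0,0]],[1,[0.25,0.014,0.005],[0,0,0]],[1,[0.3,0.014,0.005],[0,0,0]],[1,[0.35,0.014,0.005],[0,0,0]],[1,[0.4,0.014,0.005],[0,0,0]],[1,[0.4,0.014,0.005],[0,0,0]]]'
python3 - <<'E'
from h import *
plan((.4565,-.1522,.0563),81.4)
p,d=snapshot("side");cv2.imwrite(f"pics/side5.png",p);crop(p,220,110,350,240,5,"pics/s5c.png")
E
```

```text
t: 8.2
tcp_pos: [0.4542, -0.1611, 0.0558]
tool_rot: [0.758, 0.653, -0.0, -0.0]
force: [0.4, -0.2, -1.7]
finger_gap: 0.151
t 8.2 tcp [ 0.4542 -0.1611  0.0558] shift [ 0.091  0.009 -0.005] turn [-0.0001 -0.0001  0.0002] gap 0.151 F [ 0.4 -0.2 -1.7]
```

View pics/s5c.png

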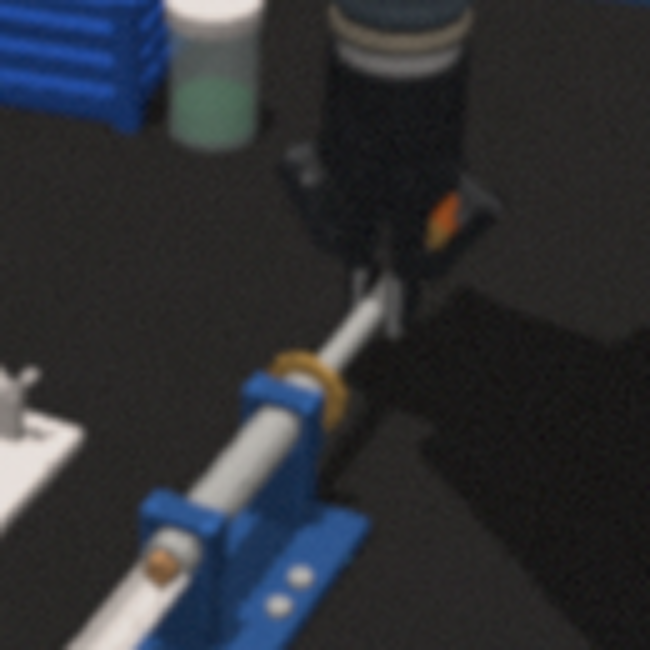

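```bash

python3 -m inch '[[1,[0.04,0.004,0],[0,0,0]],[1,[0.08,0.004,0],[0,0,0]],[1,[0.12,0.004,0],[0,0,0]],[1,[0.12,0.004,0],[0,0,0]]]'
python3 -m inch '[[1,[0.04,0,0],[0,0,0]],[1,[0.08,0,0],[0,0,0]],[1,[0.1,0,0],[0,0,0]],[1,[0.1,0,0],[0,0,0]]]'
python3 -c "
from h import *
plan((.4585,-.136,.0563),81.4)"
```

```text
t: 8.65
tcp_pos: [0.4565, -0.1494, 0.0558]
tool_rot: [0.758, 0.652, 0.0, -0.0]
force: [-0.4, 0.3, -1.1]
finger_gap: 0.148
t: 9.05
tcp_pos: [0.4581, -0.1397, 0.0558]
tool_rot: [0.758, 0.652, 0.0, -0.0]
force: [-0.9, 0.5, -0.5]
finger_gap: 0.149
t 9.05 tcp [ 0.4581 -0.1397  0.0558] shift [ 0.037 -0.001 -0.005] turn [-0.     -0.      0.0001] gap 0.149 F [-0.9  0.5 -0.5]
```

```bash

python3 -m inch '[[1,[0.05,0,0],[0,0,0]],[1,[0.1,0,0],[0,0,0]],[1,[0.15,0,0],[0,0,0]],[1,[0.15,0,0],[0,0,0]]]'
python3 -m inch '[[1,[0.05,0,0],[0,0,0]],[1,[0.1,0,0],[0,0,0]],[1,[0.13,0,0],[0,0,0]],[1,[0.13,0,0],[0,0,0]],[1,[0.13,0,0],[0,0,0]]]'
python3 - <<'E'
from h import *
plan((.4623,-.1124,.0563),81.4)
p,d=snapshot("side");cv2.imwrite(f"pics/side6.png",p);crop(p,220,110,350,240,5,"pics/s6c.png")
E
```

```text
t: 9.45
tcp_pos: [0.4602, -0.1245, 0.0558]
tool_rot: [0.758, 0.653, 0.0, -0.0]
force: [-0.2, 1.0, -1.1]
finger_gap: 0.145
t: 9.95
tcp_pos: [0.4622, -0.1122, 0.0558]
tool_rot: [0.758, 0.652, 0.0, -0.0]
force: [-1.3, 1.1, -1.5]
finger_gap: 0.145
t 9.95 tcp [ 0.4622 -0.1122  0.0558] shift [-0.002  0.002 -0.005] turn [-0.     -0.0001  0.0001] gap 0.145 F [-1.3  1.1 -1.5]
```

View pics/s6c.png

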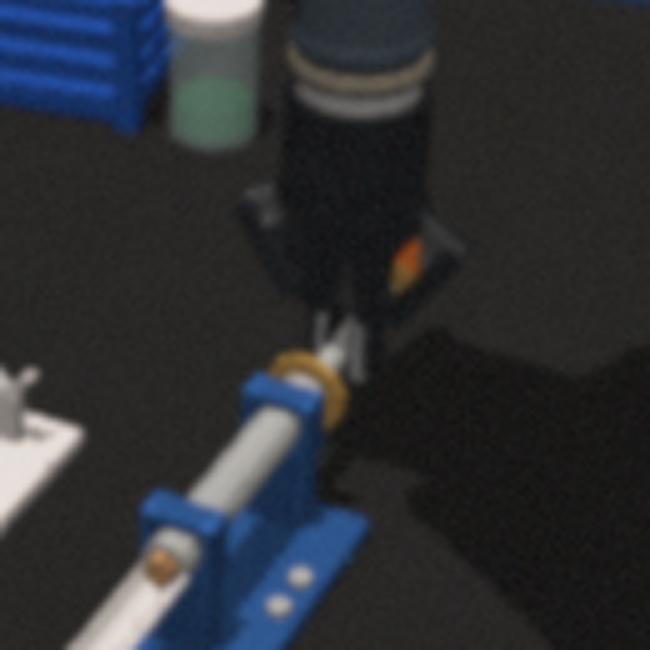

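```bash

python3 -m inch '[[0.5,[0,0,0],[0,0,0]],[0.3,[0,0,0],[0,0,0]],[0,[0,0,0],[0,0,0]],[-0.2,[0,0,0],[0,0,0]],[-0.2,[0,0,0],[0,0,0]],[-0.2,[0,0,-0.2],[0,0,0]],[-0.2,[0,0,-0.5],[0,0,0]],[-0.2,[0,0,-0.9],[0,0,0]],[-0.2,[0,0,-0.9],[0,0,0]]]' 20
python3 -m inch '[[-0.2,[-0.3,0,0],[0,0,0]],[-0.2,[-0.6,0,0],[0,0,0]],[-0.2,[-0.98,0,0],[0,0,0]],[-0.2,[-0.98,0,0],[0,0,0]],[-0.2,[-0.98,0,0],[0,0,0]]]'
python3 - <<'E'
from h import *
plan((.4475,-.2102,.046),81.4)
for n in("top","side"):
    p,d=snapshot(n);cv2.imwrite(f"pics/{n}7.png",p);np.save(f"pics/{n}7.npy",d)
    if n=="top": crop(p,220,150,370,260,5,"pics/t7c.png")
    else: crop(p,220,110,350,240,5,"pics/s7c.png")
    P=cloud(n,d)
    for f in(orange,brass):
        for c,s,m in blobs(f(p)):
            q=np.median(P[m],0)
            if .38<q[0]<.53 and -.3<q[1]<0: print(n,f.__name__,c.round(1),s[:5],q.round(4))
E
```

```text
t: 10.9
tcp_pos: [0.4652, -0.1138, 0.1498]
tool_rot: [0.758, 0.652, 0.002, 0.005]
force: [0.7, 0.1, -0.3]
finger_gap: 0.602
t: 11.4
tcp_pos: [0.447, -0.2096, 0.1451]
tool_rot: [0.759, 0.651, -0.0, -0.001]
force: [-0.5, 0.0, -0.7]
finger_gap: 0.598
t 11.4 tcp [ 0.447  -0.2096  0.1451] shift [-0.006  0.007  0.991] turn [-0.0002 -0.0002 -0.0003] gap 0.598 F [-0.5  0.  -0.7]
top brass [279.4 216.3] [277 209   5  16  44] [ 0.4707 -0.0595  0.093 ]
top brass [321.  223.4] [318 218   6  12  45] [ 0.4534 -0.1739  0.0829]
side orange [304.6 161.1] [302 159   5   5  13] [ 0.4418 -0.216   0.0724]
side brass [298.3 167.6] [292 163  12  12  75] [ 0.4471 -0.1696  0.077 ]
side brass [282.5 185.3] [274 180  15  15  72] [ 0.4626 -0.0559  0.0893]
```

View pics/s7c.png

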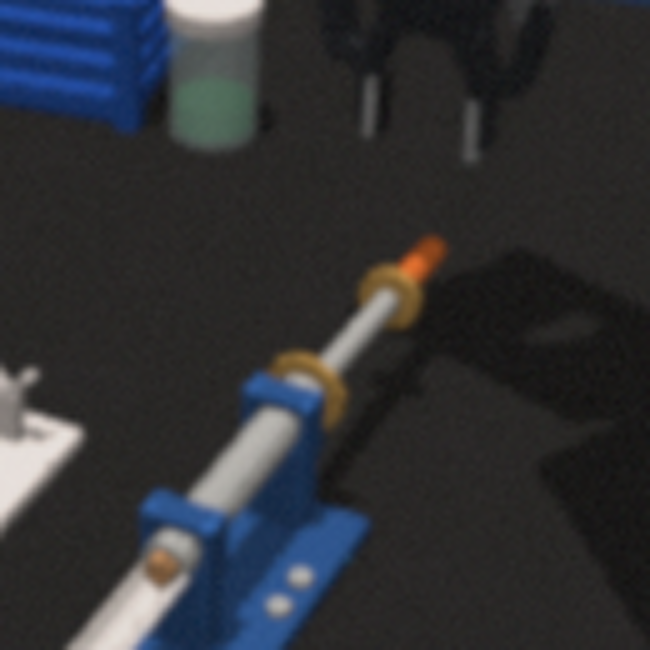

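View pics/t7c.png

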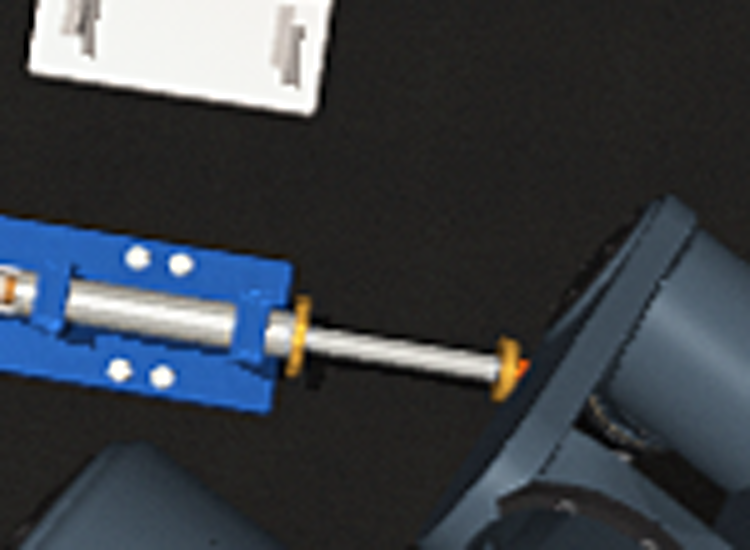

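```bash

python3 -m inch '[[-0.2,[0.01,0,0.2],[0,0.008,0]],[-0.2,[0.01,0.01,0.5],[0,0.008,0]],[-0.2,[0.02,0.01,0.7],[0,0.008,0]],[-0.2,[0.02,0.01,0.7],[0,0.008,0]]]'
python3 -c "
from h import *
plan((.4480,-.2075,.0473),81.4,3)"
```

```text
t: 11.9
tcp_pos: [0.4472, -0.2048, 0.0736]
tool_rot: [0.757, 0.653, 0.018, -0.02]
force: [-0.7, 0.6, 0.0]
finger_gap: 0.603
t 11.9 tcp [ 0.4472 -0.2048  0.0736] shift [-0.039  0.013  0.261] turn [-0.001  -0.0002  0.0003] gap 0.603 F [-0.7  0.6  0. ]
```

```bash

python3 -m inch '[[-0.2,[-0.02,0.01,0.1],[0,0,0]],[-0.2,[-0.04,0.012,0.2],[0,0,0]],[-0.2,[-0.04,0.012,0.26],[0,0,0]],[-0.2,[-0.04,0.012,0.26],[0,0,0]]]'
python3 - <<'E'
from h import *
plan((.4480,-.2075,.0473),81.4,3)
p,d=snapshot("side");cv2.imwrite(f"pics/side8.png",p);crop(p,240,100,350,210,6,"pics/s8c.png")
E
```

```text
t: 12.3
tcp_pos: [0.4495, -0.2101, 0.0491]
tool_rot: [0.758, 0.652, 0.019, -0.017]
force: [-1.0, 0.1, 0.0]
finger_gap: 0.601
t 12.3 tcp [ 0.4495 -0.2101  0.0491] shift [ 0.023 -0.018  0.02 ] turn [-0.0001  0.0002  0.0001] gap 0.601 F [-1.   0.1  0. ]
```

View pics/s8c.png

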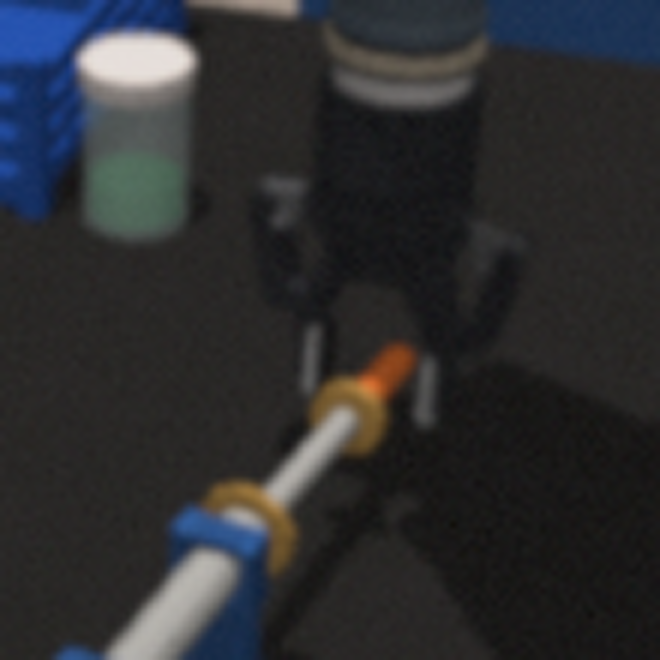

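```bash

python3 -m inch '[[0,[0.02,-0.018,0.02],[0,0,0]],[0.2,[0.02,-0.018,0.02],[0,0,0]],[0.4,[0.02,-0.018,0.02],[0,0,0]],[0.6,[0.02,-0.018,0.02],[0,0,0]],[0.8,[0.02,-0.018,0.02],[0,0,0]],[1,[0.02,-0.018,0.02],[0,0,0]],[1,[0.02,-0.018,0.02],[0,0,0]],[1,[0.02,-0.018,0.02],[0,0,0]]]' 25
python3 - <<'E'
from h import *
plan((.4480,-.2075,.0563),81.4,0)
s=sense();print(np.round(s["ft_torque"],2))
p,d=snapshot("side");cv2.imwrite(f"pics/side9.png",p);crop(p,240,100,350,210,6,"pics/s9c.png")
E
```

```text
t: 13.15
tcp_pos: [0.4482, -0.2081, 0.0478]
tool_rot: [0.758, 0.652, 0.019, -0.016]
force: [-0.3, -1.0, 0.1]
finger_gap: 0.176
t 13.15 tcp [ 0.4482 -0.2081  0.0478] shift [ 0.01  -0.003 -0.085] turn [-0.     -0.008   0.0001] gap 0.176 F [-0.3 -1.   0.1]
[-0.06  0.14  0.07]
```

View pics/s9c.png

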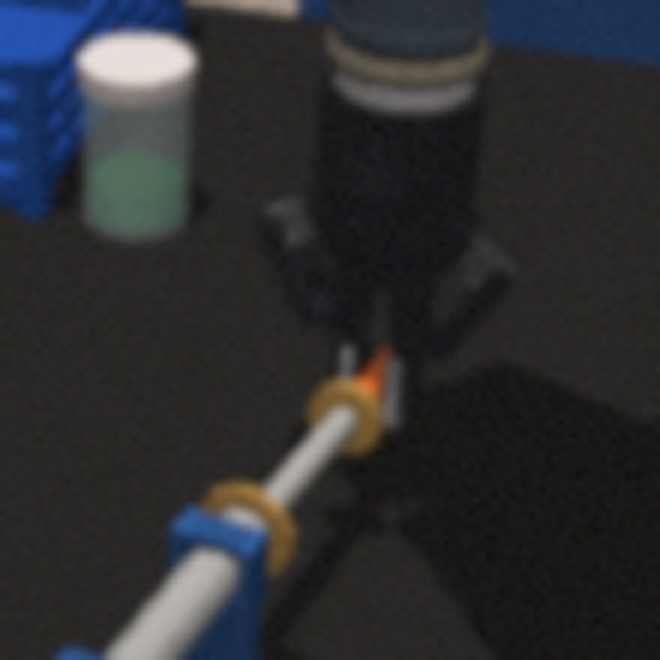

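```bash

python3 -m inch '[[1,[0,0,-0.03],[0,-0.003,0]],[1,[-0.003,0,-0.06],[0,-0.006,0]],[1,[-0.005,0,-0.085],[0,-0.008,0]],[1,[-0.005,0,-0.085],[0,-0.008,0]],[1,[-0.005,0,-0.085],[0,-0.008,0]],[1,[-0.005,0,-0.085],[0,-0.008,0]]]'
python3 - <<'E'
from h import *
np.set_printoptions(precision=3,suppress=True)
plan((.4480,-.2085,.0563),81.4,0)
s=sense();print(np.round(s["ft_torque"],2))
p,d=snapshot("side");cv2.imwrite(f"pics/side10.png",p);crop(p,240,100,350,210,6,"pics/s10c.png")
p,d=snapshot("top");cv2.imwrite(f"pics/top10.png",p);crop(p,220,150,370,260,5,"pics/t10c.png")
E
```

```text
t: 13.8
tcp_pos: [0.448, -0.2088, 0.0561]
tool_rot: [0.758, 0.652, 0.0, -0.0]
force: [-0.4, 0.6, -1.0]
finger_gap: 0.175
t 13.8 tcp [ 0.448 -0.209  0.056] shift [ 0.003 -0.    -0.002] turn [-0. -0.  0.] gap 0.175 F [-0.4  0.6 -1. ]
[ 0.06 -0.01 -0.01]
```

View pics/s10c.png

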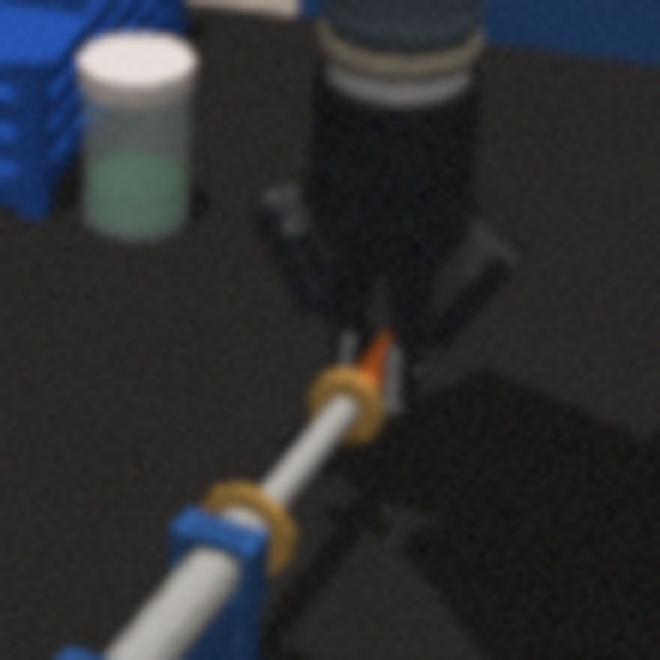

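```bash

python3 -m inch '[[1,[0.04,0,0],[0,0,0]],[1,[0.08,0,0],[0,0,0]],[1,[0.12,0,0],[0,0,0]],[1,[0.16,0,0],[0,0,0]],[1,[0.2,0,0],[0,0,0]],[1,[0.2,0,0],[0,0,0]]]'
python3 -m inch '[[1,[0.04,0,0],[0,0,0]],[1,[0.08,0,0],[0,0,0]],[1,[0.12,0,0],[0,0,0]],[1,[0.16,0,0],[0,0,0]],[1,[0.2,0,0],[0,0,0]],[1,[0.2,0,0],[0,0,0]]]'
python3 - <<'E'
from h import *
np.set_printoptions(precision=3,suppress=True)
plan((.448+.04*.1495,-.2088+.04*.9888,.0563),81.4,0)
s=sense();print(np.round(s["ft_torque"],2))
E
```

```text
t: 14.5
tcp_pos: [0.451, -0.1883, 0.0562]
tool_rot: [0.758, 0.652, 0.0, -0.0]
force: [-0.1, 1.3, -0.7]
finger_gap: 0.175
t: 15.1
tcp_pos: [0.4539, -0.1686, 0.0562]
tool_rot: [0.758, 0.652, 0.0, -0.0]
force: [-0.4, 0.8, 0.3]
finger_gap: 0.176
t 15.1 tcp [ 0.454 -0.169  0.056] shift [-0.006  0.001 -0.001] turn [-0. -0.  0.] gap 0.176 F [-0.4  0.8  0.3]
[0.08 0.02 0.  ]
```

Free running. On towards the plug, more slowly.

```bash

python3 -m inch '[[1,[0.03,0,0],[0,0,0]],[1,[0.06,0,0],[0,0,0]],[1,[0.09,0,0],[0,0,0]],[1,[0.12,0,0],[0,0,0]],[1,[0.15,0,0],[0,0,0]],[1,[0.18,0,0],[0,0,0]],[1,[0.2,0,0],[0,0,0]]]'
python3 -m inch '[[1,[0.02,0,0],[0,0,0]],[1,[0.04,0,0],[0,0,0]],[1,[0.06,0,0],[0,0,0]],[1,[0.08,0,0],[0,0,0]],[1,[0.1,0,0],[0,0,0]],[1,[0.12,0,0],[0,0,0]],[1,[0.14,0,0],[0,0,0]],[1,[0.15,0,0],[0,0,0]]]'
python3 - <<'E'
from h import *
np.set_printoptions(precision=3,suppress=True)
plan((.448+.075*.1495,-.2088+.075*.9888,.0563),81.4,0)
s=sense();print(np.round(s["ft_torque"],2))
p,d=snapshot("side");cv2.imwrite(f"pics/side11.png",p);crop(p,230,110,340,240,5,"pics/s11c.png")
E
```

```text
t: 15.8
tcp_pos: [0.457, -0.1493, 0.0562]
tool_rot: [0.758, 0.652, -0.0, -0.0]
force: [-2.0, -0.7, 0.2]
finger_gap: 0.177
t: 16.6
tcp_pos: [0.4595, -0.1364, 0.0565]
tool_rot: [0.758, 0.653, -0.001, 0.001]
force: [-4.1, -8.4, 2.1]
finger_gap: 0.18
t 16.6 tcp [ 0.46  -0.136  0.057] shift [ 0.017 -0.005  0.002] turn [0. 0. 0.] gap 0.18 F [-4.1 -8.4  2.1]
[-1.19  0.7   0.05]
```

View pics/s11c.png

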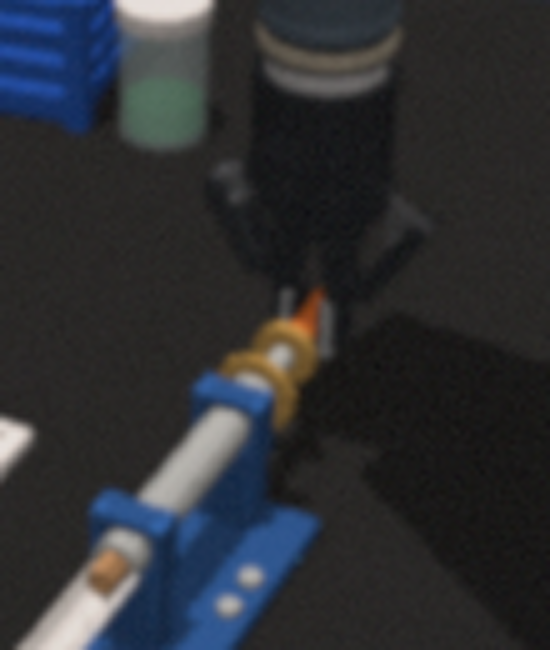

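```bash

python3 -m inch '[[1,[0.02,-0.005,-0.004],[0,0,0]],[1,[0.04,-0.005,-0.004],[0,0,0]],[1,[0.06,-0.005,-0.004],[0,0,0]],[1,[0.08,-0.005,-0.004],[0,0,0]],[1,[0.1,-0.005,-0.004],[0,0,0]]]'
python3 - <<'E'
from h import *
np.set_printoptions(precision=3,suppress=True)
plan((.448+.085*.1495,-.2088+.085*.9888,.0563),81.4,0)
s=sense();print(np.round(s["ft_torque"],2))
E
```

```text
t: 17.15
tcp_pos: [0.4609, -0.1263, 0.0568]
tool_rot: [0.758, 0.653, -0.0, 0.001]
force: [-2.1, -6.3, 0.8]
finger_gap: 0.171
t 17.15 tcp [ 0.461 -0.126  0.057] shift [ 0.015 -0.004  0.005] turn [0. 0. 0.] gap 0.171 F [-2.1 -6.3  0.8]
[-0.98  0.43  0.08]
```

Steady at about 6 N and side load gone; continue.

```bash

python3 -m inch '[[1,[0.02,-0.002,0],[0,0,0]],[1,[0.04,-0.002,0],[0,0,0]],[1,[0.06,-0.002,0],[0,0,0]],[1,[0.08,-0.002,0],[0,0,0]],[1,[0.1,-0.002,0],[0,0,0]]]'
python3 -m inch '[[1,[0.015,0,0],[0,0,0]],[1,[0.03,0,0],[0,0,0]],[1,[0.045,0,0],[0,0,0]],[1,[0.06,0,0],[0,0,0]]]'
python3 - <<'E'
from h import *
np.set_printoptions(precision=3,suppress=True)
plan((.448+.101*.1495,-.2088+.101*.9888,.0563),81.4,0)
s=sense();print(np.round(s["ft_torque"],2))
p,d=snapshot("side");cv2.imwrite(f"pics/side12.png",p);crop(p,240,130,320,230,6,"pics/s12c.png")
E
```

```text
t: 17.65
tcp_pos: [0.4622, -0.1162, 0.0568]
tool_rot: [0.758, 0.652, -0.0, 0.001]
force: [-2.2, -6.8, 0.5]
finger_gap: 0.177
t: 18.05
tcp_pos: [0.463, -0.1102, 0.0568]
tool_rot: [0.758, 0.652, -0.0, 0.001]
force: [-2.3, -5.2, -1.1]
finger_gap: 0.175
t 18.05 tcp [ 0.463 -0.11   0.057] shift [ 0.013 -0.001  0.004] turn [0. 0. 0.] gap 0.175 F [-2.3 -5.2 -1.1]
[-1.    0.42  0.03]
```

View pics/s12c.png

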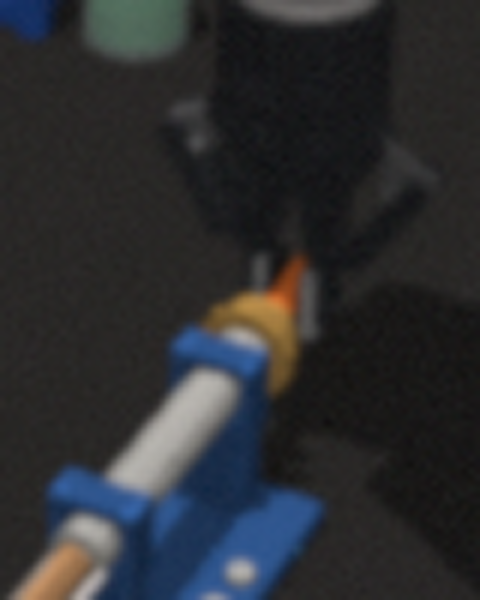

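Collar is just short of the ring. Small 1 mm steps until the force rises.

```bash

python3 -m inch '[[1,[0.01,0,0],[0,0,0]],[1,[0.02,0,0],[0,0,0]],[1,[0.03,0,0],[0,0,0]]]'
python3 -m inch '[[1,[0.01,0,0],[0,0,0]],[1,[0.02,0,0],[0,0,0]],[1,[0.02,0,0],[0,0,0]]]'
python3 -m inch '[[1,[0.01,0,0],[0,0,0]],[1,[0.02,0,0],[0,0,0]],[1,[0.02,0,0],[0,0,0]]]'
```

```text
t: 18.4
tcp_pos: [0.4634, -0.1072, 0.0568]
tool_rot: [0.758, 0.652, -0.0, 0.001]
force: [-2.7, -5.6, 0.3]
finger_gap: 0.177
t: 18.7
tcp_pos: [0.4637, -0.1051, 0.0567]
tool_rot: [0.758, 0.652, -0.0, 0.001]
force: [-2.1, -4.9, -0.6]
finger_gap: 0.178
t: 19.0
tcp_pos: [0.464, -0.1031, 0.0568]
tool_rot: [0.758, 0.652, -0.0, 0.001]
force: [-2.7, -6.1, 0.5]
finger_gap: 0.175
```

```bash

python3 -m inch '[[1,[0.01,0,0],[0,0,0]],[1,[0.01,0,0],[0,0,0]]]'
python3 -m inch '[[1,[0.01,0,0],[0,0,0]],[1,[0.01,0,0],[0,0,0]]]'
python3 -m inch '[[1,[0.01,0,0],[0,0,0]],[1,[0.01,0,0],[0,0,0]]]'
```

```text
t: 19.2
tcp_pos: [0.4641, -0.1022, 0.0567]
tool_rot: [0.758, 0.652, -0.0, 0.001]
force: [-1.5, -5.8, -0.2]
finger_gap: 0.177
t: 19.4
tcp_pos: [0.4642, -0.1019, 0.0567]
tool_rot: [0.758, 0.653, -0.001, 0.001]
force: [-4.4, -8.9, -0.9]
finger_gap: 0.176
t: 19.6
tcp_pos: [0.4642, -0.1018, 0.0567]
tool_rot: [0.757, 0.653, -0.001, 0.002]
force: [-5.7, -13.9, 0.3]
finger_gap: 0.171
```

```bash

python3 -m inch '[[1,[0.007,-0.004,0],[0,0,0]],[1,[0.007,-0.004,0],[0,0,0]],[1,[0.007,-0.004,0],[0,0,0]]]'
python3 - <<'E'
from h import *
p,d=snapshot("side");cv2.imwrite(f"pics/side13.png",p);crop(p,235,130,325,240,5,"pics/s13c.png")
p,d=snapshot("top");cv2.imwrite(f"pics/top13.png",p);crop(p,180,170,320,250,5,"pics/t13c.png")
E
```

```text
t: 19.9
tcp_pos: [0.4642, -0.1018, 0.0567]
tool_rot: [0.757, 0.653, -0.001, 0.002]
force: [-5.8, -16.1, -1.3]
finger_gap: 0.178
```

View pics/s13c.png

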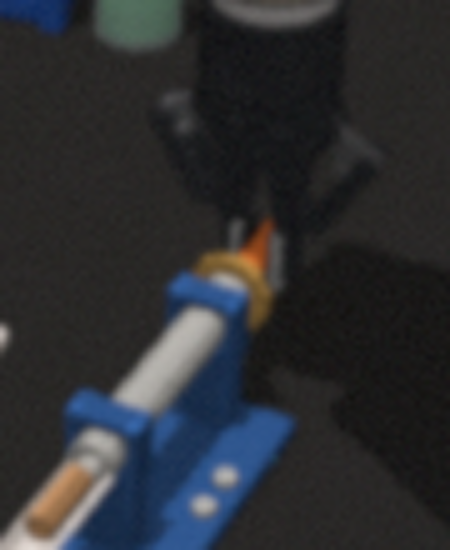

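View pics/t13c.png

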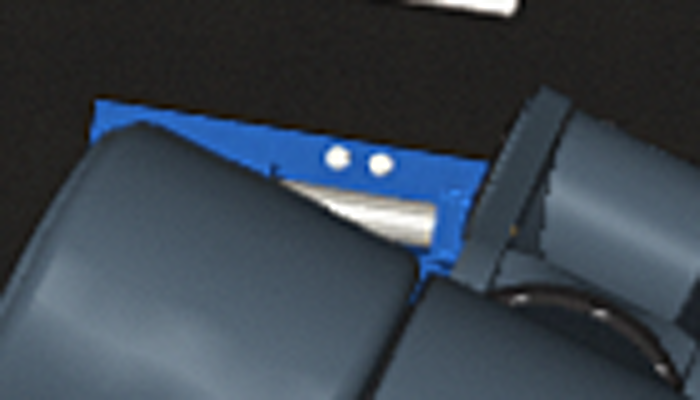

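```bash

python3 -m inch '[[1,[-0.007,0.004,0],[0,0,0]],[1,[-0.015,0.004,0],[0,0,0]],[1,[-0.015,0.004,0],[0,0,0]]]'
python3 -m inch '[[0.6,[0,0,0],[0,0,0]],[0.5,[0,0,0],[0,0,0]],[0.3,[0,0,0],[0,0,0]],[0,[0,0,0],[0,0,0]],[-0.2,[0,0,0],[0,0,0]],[-0.2,[0,0,0],[0,0,0]],[-0.2,[0,0,-0.2],[0,0,0]],[-0.2,[0,0,-0.5],[0,0,0]],[-0.2,[0,0,-0.9],[0,0,0]],[-0.2,[0,0,-0.9],[0,0,0]]]'
python3 -m inch '[[-0.2,[-0.4,0,0],[0,0,0]],[-0.2,[-0.8,0,-0.3],[0,0,0]],[-0.2,[-1,0,-0.6],[0,0,0]],[-0.2,[-1,0,-0.8],[0,0,0]]]'
python3 -m inch '[[-0.2,[-0.4,0,0],[0,0,0]],[-0.2,[-0.8,0,0],[0,0,0]],[-0.2,[-1,0,0],[0,0,0]],[-0.2,[-1,0,0],[0,0,0]]]'
python3 -m inch '[[-0.2,[-0.4,0,0],[0,0,0]],[-0.2,[-0.8,0,0],[0,0,0]],[-0.2,[-1,0,0],[0,0,0]],[-0.2,[-1,0,0],[0,0,0]],[-0.2,[-1,0,0],[0,0,0]],[-0.2,[-1,0,0],[0,0,0]]]'
python3 - <<'E'
from h import *
p,d=snapshot("side");cv2.imwrite(f"pics/side14.png",p);crop(p,230,120,340,240,5,"pics/s14c.png")
p,d=snapshot("top");cv2.imwrite(f"pics/top14.png",p);crop(p,190,180,330,250,5,"pics/t14c.png")
E
```

```text
t: 20.3
tcp_pos: [0.4642, -0.1019, 0.0567]
tool_rot: [0.758, 0.653, -0.001, 0.001]
force: [-3.4, -9.0, 0.3]
finger_gap: 0.175
t: 21.3
tcp_pos: [0.4667, -0.1011, 0.1506]
tool_rot: [0.758, 0.652, 0.002, 0.004]
force: [1.1, -0.7, -0.3]
finger_gap: 0.599
t: 21.7
tcp_pos: [0.4494, -0.202, 0.2278]
tool_rot: [0.759, 0.651, 0.0, 0.002]
force: [0.9, -0.1, 0.2]
finger_gap: 0.599
t: 22.1
tcp_pos: [0.4337, -0.3004, 0.2259]
tool_rot: [0.759, 0.651, -0.0, 0.0]
force: [-0.8, -0.3, -0.6]
finger_gap: 0.6
t: 22.7
tcp_pos: [0.4191, -0.3944, 0.2262]
tool_rot: [0.758, 0.653, 0.0, -0.001]
force: [0.5, -0.7, 0.7]
finger_gap: 0.598
```

View pics/s14c.png

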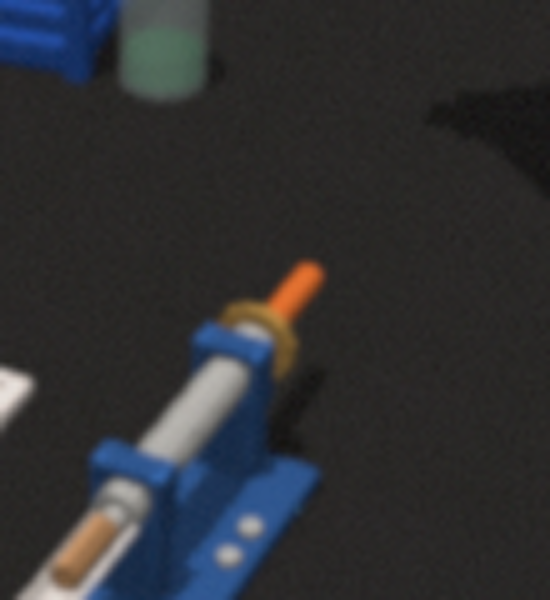

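View pics/t14c.png

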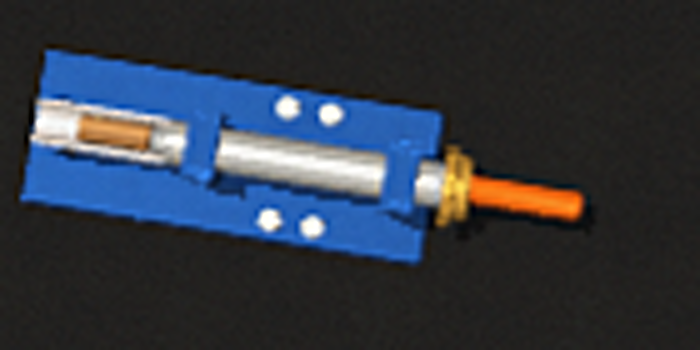

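View pics/top14.png

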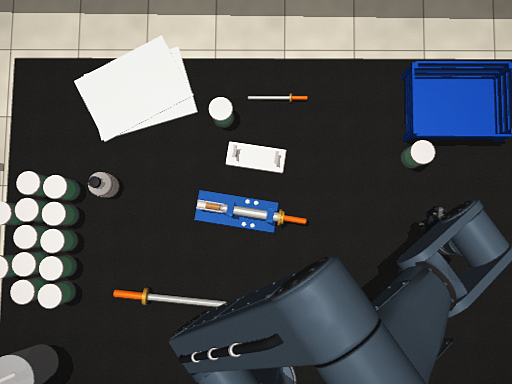

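```bash

python3 - <<'E'
from h import *
np.set_printoptions(precision=4,suppress=True)
i=cv2.imread("pics/top14.png")
D=np.array([.1495,.9888])
for nm,uv in(("handle end",(190+584/5,180+206/5)),("plug near",(190+150/5,180+134/5)),("plug far",(190+78/5,180+129/5)),("collar back",(190+471/5,180+188/5)),("ring inner edge",(190+441/5,180+184/5))):
    p=onz("top",uv,.078);print(nm,p,"from mouth",(p[:2]-[.4695,-.063])@D)
for c,s,m in blobs(brass(i)):
    if 270<c[0]<295 and c[1]>200: print(c,s)
a=cv2.imread("pics/top0.png");d=cv2.absdiff(a,i).max(2)
print("jar/bottle diffs",[int((d[y-14:y+14,x-14:x+14]>40).sum()) for x,y in((220,110),(420,154),(102,185))])
E
```

```text
handle end [ 0.4582 -0.136   0.078 ] from mouth -0.07387042679747625
plug near [0.4954 0.1033 0.078 ] from mouth 0.16833270710134984
plug far [0.4978 0.1433 0.078 ] from mouth 0.20816775476897878
collar back [ 0.4674 -0.074   0.078 ] from mouth -0.01117480616412615
ring inner edge [ 0.4695 -0.0575  0.078 ] from mouth 0.005438203345058486
[280.642  216.7407] [277 209   8  16  81]
jar/bottle diffs [0, 0, 0]
```

```bash
python3 -c "
from h import *
print(sense()['force'],sense()['t']);print(sign_off())"
```

```text
[-0.19712168  0.27504065  0.27534136] 22.8
the job is handed in; nothing more can be done
None
```

The plug is out and the job is handed in at 22.8 s, with the rod left fully in the cutter and the gripper clear of it.

I took the middle-sized rod off its rest by the bare shaft and fed it about 60 mm into the mouth, then let go. I then took the handle at its 3° sag, levelled it, and pushed home along the bore.

**Push force:** readings between moves showed about 5–9 N while the plug slid. At the end the rod stopped moving and the force rose to about 17 N with the collar on the ring, well under 3 kg. I eased off to about 10 N before releasing.

**Last checks:**
- **Plug:** its near face measures about 168 mm from the mouth, against 170 mm when home, and it lies wholly in the gutter.
- **Collar:** it appears flush on the ring, with no clear gap. The brass measures 16.6 mm across the two parts against 14 mm true, and the handle end sits about 4 mm farther out than nominal (74 against 70 mm). Pixels are about 3 mm and calibration is good to about 2 mm, so I could not resolve a gap under about 1–2 mm from the pictures. I am relying on the rod having stopped dead under the 17 N push.
- **Bystanders:** the jars and bottle show no change from the first picture.
- **Camera disagreement:** the two cameras differed by about 3.5 mm sideways. I corrected the line by 1.4 mm before inserting, and the rod went in with almost no side force.

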